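Sort the seasonings into their two holders

ROBOT

A 6-joint arm with a two-finger parallel gripper is mounted at the origin on a cart in front of the work surface, level with it; the furniture and walls round the work are solid. World frame = base frame: x ahead of the robot, y to its left, z up, the work surface at z = 0. Lengths are in m, angles in rad, forces in N, time in s.
With the tool pointing down it reaches from about 0.35 to 0.725 m from the base axis. Payload 4.3 kg.
Tool frame: the origin (TCP) lies midway between the tips of the shut fingers; the grasp point (between the pads) lies 19 mm behind it; z points along the fingers, y is the line along which they close (so a half turn about z gives the same grasp; the last joint's range is limited). The gripper opens to 85 mm and grips with 20 to 120 N. Pads are 22 mm wide; open, the fingers measure 114 mm over their backs; the gripper's body (76 mm by 85 mm) begins 54 mm behind the grasp point. The pads swing forward as they close: fully open they stand 13 mm farther back than shut.
Start: joints at [1.164, 0.377, 0.081, 1.274, 0, 1.46], TCP at [0.168, 0.55, 0.208] pointing down, gripper open.
Joint ranges: [-2.72, 2.72], [-0.84, 1.66], [-1.02, 1.22], [-1.77, 2.12], [-1.37, 1.28], [-3.14, 3.14]. Speed limits (rad/s): [2.57, 2.57, 3.14, 3.14, 3.14, 3.14].

INTERFACE

Orientations are given as a unit quaternion [w, x, y, z].
In Python, from bench import status, eyes, order gives the robot as it stands.
- The arm moves only by the shell command python3 -m jog 'ROWS' [OPENING] [FORCE]. ROWS is text: rows parted by semicolons, each of 6 numbers parted by spaces: the shift along the tool's x, y, z each as a share of 0.025 m, from -1 to 1, then the turn, a rotation vector about the tool's x, y, z each as a share of 0.1 rad, from -1 to 1. In form: tx ty tz rx ry rz; .... A call has 1 to 12 rows; each row shifts and turns the commanded pose from where the row before left it, along the tool's axes as they then stand; what a row does not reach is not made up. A row lasts 1/12 s, in which the tool goes at most 41.7 mm and 7.16 degrees, less where a joint would pass 70% of its speed; a pose out of reach is approached as far as the arm can. A call with a number of a shift or a turn outside -1 to 1 is refused whole. A call with a gripper value outside its range is refused whole. OPENING is the gripper's target within -1 to 1 (fully open at 1, half-way at 0, shut at -1), set as the call begins (- or left out, the last holds). The fingers move at their own pace and stop on an object; FORCE is the grip in N (left out, the last holds). Time passes only in rows, so rows that do not move let the fingers close. It gives the time, the measured TCP pose, the force, the opening and the grip force at its end, in the units of the state.
- status.get_obs(): the state, without advancing time (a new reading comes with each control period).
- eyes.read_camera(name): name is "side" or "top"; returns a dict with "pixels" (400x640x3 uint8, red, green, blue), "fov_y" (degrees; the focal length in pixels is half the picture's height over the tangent of half this angle, whatever the lens; pixels are square), "cx", "cy" (the principal point, pixels), "pose" (4x4, takes a point from camera to world coordinates). Camera axes: x right, y down, z forward; pixel columns grow to the right and rows downward; lengths in m; the calibration is good to about 2 mm. A picture is of the moment at which its call begins. There is no depth.
- order.hand_in(): hands the job in; it is judged then, once.
Trained networks look in the newest picture that a camera, given by its name, has taken for a name from the list of things; names that differ only in an ending like _2 or _b are one class to them, and where a whole thing is asked for, a point or a joint stands for the part that bears it (a point fixed in the world has none). Each returns a list of dicts, best first, with "confidence" (0 to 1); they miss things now and then, are a little off and sometimes report something else, mostly with a low value. They report only what shows in the picture. A call takes as long as a camera call. They do not tell look-alikes from the thing itself.
- eyes.spot_in(camera, thing): "box" ([left, top, right, bottom] in pixels, round what is visible of it).
- eyes.landmark_of(camera, thing): "xy" ([column, row] in pixels: a listed point, or the origin of a listed thing).
The state is a dict: "time_s": time; "joint_positions": joint angles; "joint_vel": joint speeds; "joint_efforts": joint torques, N m; "position": TCP position; "orientation": TCP orientation; "wrist_force": force on the tool from outside, world axes, zero at the start; "torque": the same for the moment, N m; "finger_gap": opening from 0.0 (shut) to 1.0 (fully open); "grip_force": force on a finger pad.
Only numpy, scipy, OpenCV 4.12 (cv2) and the standard library are available. Lean on these libraries where they do the work, as an engineer would, in place of code of your own. Each camera call takes 0.05 s, during which the arm holds its last target. There are 200 camera calls.

TASK

Put the four seasonings away: the salt shaker and the pepper mill stand in the wooden holder with the handle tongue, the spice jar and the cooking spray can in the plain rectangular holder, and in each holder the taller of the two goes in the wide well and the shorter in the narrow well. Set each one down upright on the floor of its well, without dropping or toppling it, and leave the candle and the tin can standing where they are.

Things in the scene. Friction and masses are not known exactly. Their poses are not given: they have to be found in the camera images.
- salt_mid (a point): Salt shaker, clear glass with a domed grey perforated cap, the shortest of the four: 44 mm across, 90 mm high (cap 34 mm across above 74 mm); about 0.1 kg. The point lies on its upright axis, half-way up, 45 mm above its foot.
- spice_mid (a point): Spice jar, straight round glass jar with a red screw cap, 45 mm across, 106 mm high; about 0.11 kg. The point lies on its upright axis, half-way up, 53 mm above its foot.
- mill_mid (a point): Wooden pepper mill, turned, with a waist under a rounded head and a small knob on top: 58 mm across, 150 mm high, the head about 50 mm across between heights 109 and 139 mm; about 0.18 kg. The point lies on its upright axis, half-way up, 75 mm above its foot.
- spray_mid (a point): Cooking spray can, slim straight orange cylinder with a cap, the tallest of the four: 58 mm across, 190 mm high; cap 51 mm across above 157 mm; about 0.33 kg. The point lies on its upright axis, half-way up, 95 mm above its foot.
- paddle: Paddle holder, wood, with a rounded handle tongue sticking out 81 mm beyond the end with the wide well (+y). Without the tongue it is 98 x 186 mm and 18 mm high, with two round wells in its top, 12 mm deep (their floors 6 mm above the worktop). Origin: on the worktop under the middle of this rectangle; y runs along the long side, z up. The wide well (76 mm across) is centred at y = +45 mm, the narrow well (62 mm across) at y = -45 mm, both at x = 0. Fixed to the worktop.
- block: Block holder, wood, a plain rectangle without any tongue. 98 x 186 mm and 18 mm high, with two round wells in its top, 12 mm deep (their floors 6 mm above the worktop). Origin: on the worktop under the middle of this rectangle; y runs along the long side, z up. The wide well (76 mm across) is centred at y = +45 mm, the narrow well (62 mm across) at y = -45 mm, both at x = 0. Fixed to the worktop.
- candle_mid (a point): Pillar candle, plain cream cylinder with a slanting top, 61 mm across, 131 mm high. Not part of the job; loose. The point lies on its upright axis, half-way up.
- can_mid (a point): Tin can, 75 mm across, 110 mm high. Not part of the job; loose. The point lies on its upright axis, half-way up.
Things that resemble listed ones, but are neither listed nor needed, are in the scene too. Leave any turquoise look-alike of the part that bears salt_mid alone.

How it is judged:
At the end, for the whole second after the job is handed in: Each seasoning in its own well (mill and spray can in the wide ones), centred to 12 mm along the holder's axes, within 4 mm of standing height, upright to 0.15 rad, at rest, released; candle and tin can within 30 mm of where they began (x of salt_mid in the frame of paddle between -0.012 and 0.012 m and y of salt_mid in the frame of paddle between -0.057 and -0.033 m and z of salt_mid in the frame of paddle between 0.047 and 0.055 m and angle between each of salt_mid, mill_mid, spice_mid, spray_mid's own z axis and vertical below 0.15 rad and linear speed of each of salt, mill, spice, spray below 0.02 m/s and x of mill_mid in the frame of paddle between -0.012 and 0.012 m and y of mill_mid in the frame of paddle between 0.033 and 0.057 m and z of mill_mid in the frame of paddle between 0.077 and 0.085 m and x of spice_mid in the frame of block between -0.012 and 0.012 m and y of spice_mid in the frame of block between -0.057 and -0.033 m and z of spice_mid in the frame of block between 0.055 and 0.063 m and x of spray_mid in the frame of block between -0.012 and 0.012 m and y of spray_mid in the frame of block between 0.033 and 0.057 m and z of spray_mid in the frame of block between 0.097 and 0.105 m and distance of each of candle_mid, can_mid from where it was at the start of the episode below 0.03 m); the robot touches nothing.
It fails at once if the candle or the tin can is knocked over or moved by more than 30 mm (distance of any of candle_mid, can_mid from where it was at the start of the episode above 0.03 m).
It fails at once if a seasoning is tipped beyond 40 degrees (angle between any of salt_mid, spice_mid, mill_mid, spray_mid's own z axis and vertical above 0.7 rad).
It fails at once if a seasoning falls free, faster than 0.7 m/s (a drop of some 25 mm) ((linear speed of salt above 0.7 m/s and contact force between each of the arm, the fingers and salt below 0.05 N) or (linear speed of spice above 0.7 m/s and contact force between each of the arm, the fingers and spice below 0.05 N) or (linear speed of mill above 0.7 m/s and contact force between each of the arm, the fingers and mill below 0.05 N) or (linear speed of spray above 0.7 m/s and contact force between each of the arm, the fingers and spray below 0.05 N)).
It also fails if it takes over 125 s, if anything falls off the work surface, if the arm or the gripper's body presses on something with over 40 N, if the wrist force passes 120 N, or if a joint passes its speed limit or range.

## Working session

There is one attempt and no reset: what is moved stays moved. The work goes in short steps, Python scripts to look and compute and a shell command to move; the robot and the scene stay as the last step left them, time stands still between calls to the robot, and variables do not carry over. Pictures are saved under pics/ and viewed, at most 17 in all, crops included, and the job is handed in when it is done.

```bash
ls; mkdir -p pics; cat > look.py <<'E'
import cv2,numpy as np
from bench import status,eyes,order
def snap(n,f):
    c=eyes.read_camera(n); cv2.imwrite(f'pics/{f}.png',c['pixels'][:,:,::-1]); return c
def ray(c,px):
    f=200/np.tan(np.radians(c['fov_y'])/2)
    d=np.array([(px[0]-c['cx'])/f,(px[1]-c['cy'])/f,1]);T=np.array(c['pose']);return T[:3,3],T[:3,:3]@d
def atz(c,px,z):
    o,d=ray(c,px);return o+d*(z-o[2])/d[2]
def proj(c,p):
    f=200/np.tan(np.radians(c['fov_y'])/2);T=np.array(c['pose']);q=T[:3,:3].T@(np.array(p)-T[:3,3]);return q[:2]/q[2]*f+[c['cx'],c['cy']]
E
python3 - <<'E'
from look import *
print(status.get_obs())
H=dict(salt_mid=.045,spice_mid=.053,mill_mid=.075,spray_mid=.095,paddle=0,block=0,candle_mid=.065,can_mid=.055)
for n in('top','side'):
    c=snap(n,n+'0');print(n,c['fov_y'],c['cx'],c['cy'],np.round(c['pose'],3).tolist())
    for t,z in H.items():
        for r in eyes.landmark_of(n,t)[:3]:print(t,np.round(r['xy']),round(r['confidence'],2),np.round(atz(c,r['xy'],z),3))
E
```

```text
pics
{'time_s': 0.0, 'joint_positions': array([1.16368699e+00, 3.78072347e-01, 7.96431817e-02, 1.27442340e+00,
       1.91916198e-05, 1.46051928e+00]), 'joint_vel': array([ 0.00057837,  0.00050454,  0.00035904,  0.00148923,  0.00029318,
       -0.00117192]), 'joint_efforts': array([-4.06095241e-04, -4.63599551e+01,  2.69877613e+01,  2.07231555e-02,
       -2.74171470e-05, -1.05526510e-05]), 'position': array([0.1678776 , 0.54920981, 0.20726234]), 'orientation': array([-2.72287568e-04,  1.47871809e-01,  9.89006001e-01, -9.91454751e-04]), 'wrist_force': array([-0.13664439,  0.85496599,  0.8386786 ]), 'torque': array([-0.02924945, -0.04998868,  0.01020067]), 'grip_force': 0.0, 'finger_gap': 1.0036702685648204}
top 49.15255809290897 318.79886433413253 199.75086614066402 [[0.011, -0.983, 0.181, 0.331], [-1.0, -0.007, 0.024, 0.031], [-0.023, -0.182, -0.983, 1.271], [0.0, 0.0, 0.0, 1.0]]
salt_mid [213. 170.] 0.82 [0.644 0.371 0.045]
salt_mid [189. 181.] 0.67 [0.611 0.438 0.045]
salt_mid [344. 204.] 0.51 [ 0.546 -0.009  0.045]
spice_mid [396. 249.] 0.84 [ 0.42  -0.154  0.053]
mill_mid [400. 
[... 418 characters left out ...]
199.] 0.87 [0.595 0.085 0.045]
salt_mid [266. 143.] 0.77 [0.606 0.443 0.045]
salt_mid [292. 137.] 0.6 [0.705 0.433 0.045]
spice_mid [320. 282.] 0.7 [ 0.422 -0.171  0.053]
spice_mid [324. 224.] 0.42 [ 0.54  -0.016  0.053]
spice_mid [360. 251.] 0.29 [ 0.558 -0.146  0.053]
mill_mid [362. 251.] 0.78 [ 0.549 -0.162  0.075]
spray_mid [360. 252.] 0.68 [ 0.529 -0.176  0.095]
spray_mid [287. 229.] 0.55 [ 0.425 -0.019  0.095]
paddle [385. 334.] 0.85 [ 0.488 -0.329  0.   ]
block [244. 181.] 0.68 [0.467 0.34  0.   ]
candle_mid [288. 184.] 0.81 [0.541 0.173 0.065]
candle_mid [318. 285.] 0.54 [ 0.408 -0.185  0.065]
can_mid [386. 334.] 0.7 [ 0.459 -0.352  0.055]
can_mid [259. 199.] 0.62 [0.439 0.167 0.055]
```

View pics/top0.png

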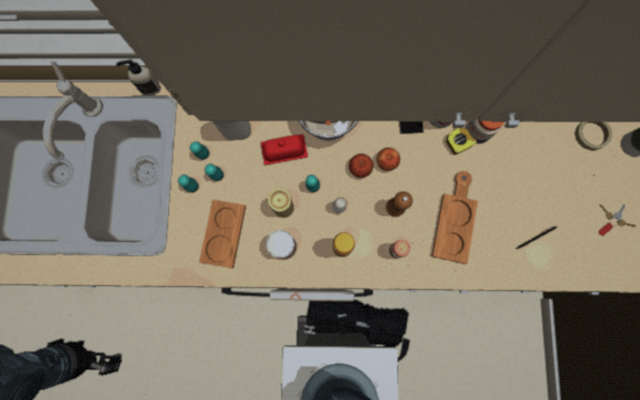

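View pics/side0.png

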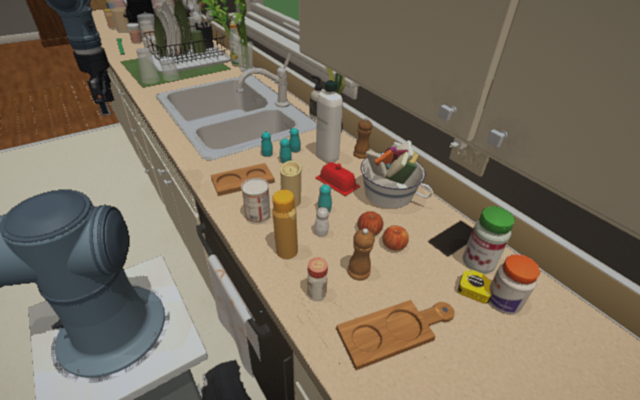

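Top picture: salt shaker (grey/clear) at (340,204), with turquoise look-alikes at (313,183), (199,150), (214,172) and (188,183). Mill at (400,203), spray can at (344,243), spice jar at (400,249), paddle at (456,227), block at (222,233), candle at (280,202), tin can at (280,245). In the side picture a second mill stands at (363,137) beside the bowl, beyond reach, and the one near (360,253) is on the open worktop. I'll check both salt and mill in a crop.

```bash
python3 - <<'E'
from look import *
from scipy.optimize import least_squares
a=cv2.imread('pics/side0.png')[110:310,240:420];cv2.imwrite('pics/c1.png',cv2.resize(a,None,fx=3,fy=3,interpolation=cv2.INTER_CUBIC)[:600])
b=cv2.imread('pics/top0.png')[165:280,190:490]
cv2.imwrite('pics/c2.png',cv2.resize(np.hstack([b[:,:65],b[:,235:]]),None,fx=5,fy=5,interpolation=cv2.INTER_CUBIC)[:600,:800])
cams={n:eyes.read_camera(n) for n in('top','side')}
O=dict(salt_mid=(.044,.09,.546,-.01,[(.022,0),(.022,.074),(.017,.078),(.014,.088)]),spice_mid=(0,0,.42,-.155,[(.0225,0),(.0225,.106)]),
mill_mid=(0,0,.543,-.162,[(.029,0),(.029,.015),(.025,.109),(.025,.139),(.006,.15)]),spray_mid=(0,0,.43,-.01,[(.029,0),(.029,.157),(.0255,.16),(.0255,.19)]),
candle_mid=(0,0,.545,.17,[(.0305,0),(.0305,.12)]),can_mid=(0,0,.43,.16,[(.0375,0),(.0375,.11)]))
th=np.linspace(0,6.28,40)
def box(c,x,y,prof):
    q=np.array([proj(c,(x+r*np.cos(t),y+r*np.sin(t),z)) for r,z in prof for t in th]);return np.r_[q.min(0),q.max(0)]
for n,(_,_,x0,y0,prof) in O.items():
    bs={}
    for cn,c in cams.items():
        e=box(c,x0,y0,prof)
        for cls in O:
            for r in eyes.spot_in(cn,cls):
                d=np.abs(np.array(r['box'])-e).max()
                if d<14 and (cn not in bs or d<bs[cn][1]):bs[cn]=(r['box'],d,cls)
    f=lambda p:np.concatenate([box(cams[k],*p,prof)-v[0] for k,v in bs.items()])
    for keys in (list(bs),):
        s=least_squares(f,[x0,y0],loss='soft_l1');print(n,np.round(s.x,4),{k:v[2] for k,v in bs.items()},np.round(f(s.x),1))
E
```

```text
salt_mid [ 5.45e-01 -5.00e-04] {'top': 'salt_mid', 'side': 'salt_mid'} [-0.3 -3.   4.1 -0.2 -2.1 -2.3 -0.4  3. ]
spice_mid [ 0.4183 -0.1622] {'top': 'spice_mid', 'side': 'spice_mid'} [ 0.8 -0.5 -0.5  2.9 -1.  -2.8  2.3  0.5]
mill_mid [ 0.543  -0.1655] {'top': 'mill_mid', 'side': 'mill_mid'} [-0.2 -1.  -0.1  1.8 -0.7 -4.1  1.   3.7]
spray_mid [ 0.4265 -0.0067] {'top': 'spray_mid', 'side': 'spray_mid'} [-2.  -1.9  1.1  2.5  0.  -1.9 -0.   2. ]
candle_mid [0.5466 0.1681] {'top': 'candle_mid', 'side': 'candle_mid'} [ 0.1 -0.9  0.1 -2.5 -0.9  0.5 -1.6  1. ]
can_mid [0.4272 0.1638] {'top': 'can_mid', 'side': 'can_mid'} [ 0.1 -0.2 -5.6 -0.9 -2.4  3.2  1.3  1.5]
```

View pics/c1.png

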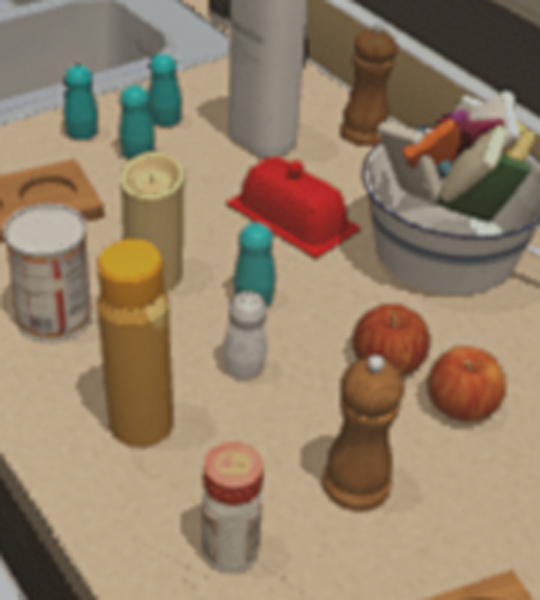

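View pics/c2.png

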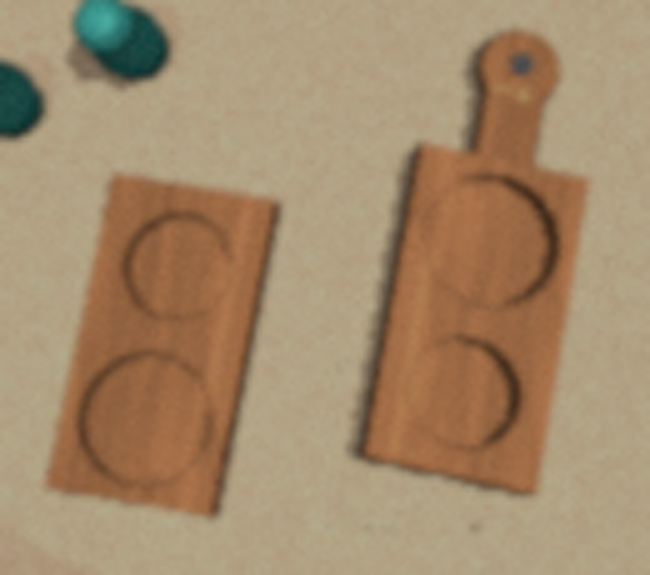

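Crop: the grey salt is at (245,335), with a turquoise one right behind it, so the grey one is ours. The mill with the silver knob, at (360,430), is ours; the knobless one by the bowl is out of reach. The block's wide well is on the near side and the paddle's on the far side, towards its tongue. Next I fit the holders from their corners and overlay all the fits.

```bash
python3 - <<'E'
from look import *
cams={n:eyes.read_camera(n) for n in('top','side')};c=cams['top']
G=lambda u,v,ox:((u+.5)/5-.5+ox,(v+.5)/5-.5+165)
B=[atz(c,G(u,v,190),.018)[:2] for u,v in[(113,178),(278,205),(213,515),(48,488)]]
P=[atz(c,G(u,v,425-65),.018)[:2] for u,v in[(418,145),(588,180),(535,493),(362,458)]]
P=np.array(P);B=np.array(B)[[2,3,0,1]]  # order: +y end first (-x? , +x)
W={}
for n,Q in(('paddle',P),('block',B)):
    o=Q.mean(0);y=(Q[0]+Q[1]-Q[2]-Q[3])/2;L=np.hypot(*y);y/=L;x=(Q[1]+Q[2]-Q[0]-Q[3])/2
    print(n,np.round(o,4),'yaw y axis',np.round(np.arctan2(y[1],y[0]),3),'len',L,np.hypot(*x),'wide',np.round(o+.045*y,4),'narrow',np.round(o-.045*y,4))
    W[n]=(o+.045*y,o-.045*y)
th=np.linspace(0,6.28,60)
S=dict(salt=(.545,-.005,[(.022,0),(.022,.074),(.017,.078)]),spice=(.4183,-.1622,[(.0225,0),(.0225,.106)]),mill=(.543,-.1655,[(.029,0),(.025,.109),(.025,.139)]),
spray=(.4265,-.0067,[(.029,0),(.029,.157),(.0255,.19)]))
k=4
for cn,(x0,y0,w,h) in dict(top=(325,180,100,90),side=(240,180,150,130)).items():
    im=cv2.resize(cams[cn]['pixels'][y0:y0+h,x0:x0+w,::-1].copy(),None,fx=k,fy=k,interpolation=cv2.INTER_CUBIC)
    for n,(x,y,pr) in S.items():
        for r,z in pr:
            q=np.array([proj(cams[cn],(x+r*np.cos(t),y+r*np.sin(t),z)) for t in th]);q=((q-[x0,y0]+.5)*k-.5)
            cv2.polylines(im,[q.astype(np.int32)],True,(255,0,255) if z else (255,255,0),1)
    S[cn]=0;del S[cn];cv2.imwrite(f'pics/o_{cn}.png',im)
a,b=cv2.imread('pics/o_top.png'),cv2.imread('pics/o_side.png')
a=cv2.resize(a,(200*2,360)) ;m=np.zeros((520,800,3),np.uint8)
b=cv2.resize(b,(400,347));m=np.zeros((360,800,3),np.uint8);m[:,:400]=a;m[:347,400:]=b;cv2.imwrite('pics/o.png',m)
E
```

```text
paddle [ 0.4832 -0.3278] yaw y axis -0.213 len 0.18443307784569488 0.098438738654642 wide [ 0.5272 -0.3374] narrow [ 0.4392 -0.3183]
block [0.4615 0.34  ] yaw y axis 2.984 len 0.18204081311906858 0.09776093839830965 wide [0.4171 0.347 ] narrow [0.5059 0.333 ]
```

View pics/o.png

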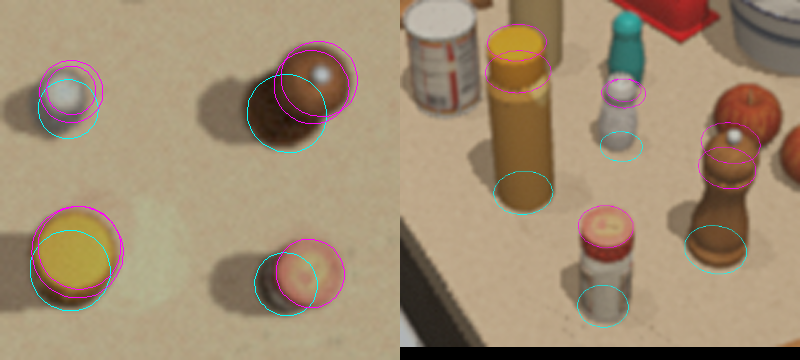

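View pics/o_side.png

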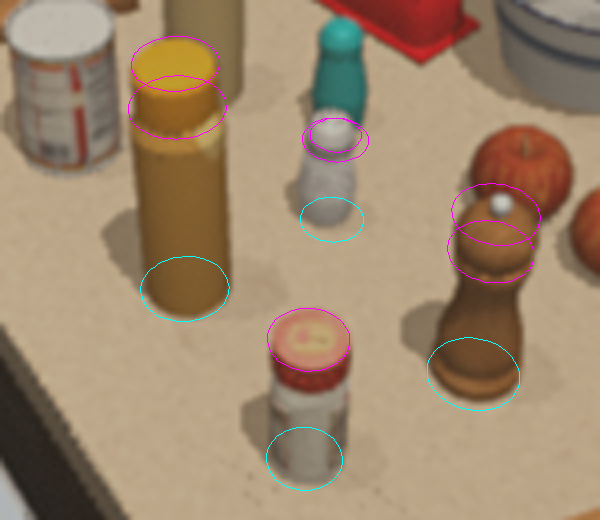

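The overlay fits spray, spice and mill within 2–4 mm. The salt is better served by the box fit (.545, 0). Holder lengths and widths come out right. One yaw of about 1.385 suits every grasp and both holders.

```bash
cat > go.py <<'E'
import sys,numpy as np
from math import ceil
from scipy.spatial.transform import Rotation as R
from bench import status
YAW=1.385
def plan(*tg):
    o=status.get_obs();p=np.array(o['position']);q=o['orientation'];r=R.from_quat([q[1],q[2],q[3],q[0]])
    print('t',round(o['time_s'],1),'p',p.round(4),'F',np.round(o['wrist_force'],1),'gap',round(o['finger_gap'],3),'grip',round(o['grip_force'],1))
    s,c=np.sin(YAW),np.cos(YAW);t=R.from_matrix(np.array([[-s,c,0],[c,s,0],[0,0,-1]]))
    print('turn',np.round((r.inv()*t).as_rotvec()/.1,2))
    for g in tg:
        d=t.inv().apply(np.array(g)-p)/.025;n=max(1,ceil(abs(d).max()));print(g,'rows',n,'each',np.round(d/n,3));p=np.array(g)
if __name__=='__main__':plan(*[tuple(map(float,a.split(','))) for a in sys.argv[1:]])
E
python3 -m jog '0 0 0 0 0 -.55; 0 0 0 0 0 -.55; 0 0 0 0 0 0'; python3 go.py .545,0,.207 .545,0,.034
```

```text
time_s: 4.95
position: [0.1682, 0.5499, 0.2082]
orientation: [0.0, 0.093, 0.996, 0.0]
wrist_force: [-0.1, 1.0, -0.1]
finger_gap: 1.002
grip_force: 0.0
t 5.0 p [0.1682 0.5499 0.2082] F [-0.1  1.  -0.1] gap 1.002 grip 0.0
turn [ 0.  0. -0.]
(0.545, 0.0, 0.207) rows 19 each [-0.994 -0.991  0.003]
(0.545, 0.0, 0.034) rows 7 each [0.    0.    0.989]
```

```bash
python3 -m jog '-.994 -.991 0 0 0 0;-.994 -.991 0 0 0 0;-.994 -.991 0 0 0 0;-.994 -.991 0 0 0 0;-.994 -.991 0 0 0 0;-.994 -.991 0 0 0 0;-.994 -.991 0 0 0 0;-.994 -.991 0 0 0 0;-.994 -.991 0 0 0 0;-.994 -.991 0 0 0 0' >/dev/null
python3 -m jog '-.994 -.991 0 0 0 0;-.994 -.991 0 0 0 0;-.994 -.991 0 0 0 0;-.994 -.991 0 0 0 0;-.994 -.991 0 0 0 0;-.994 -.991 0 0 0 0;-.994 -.991 0 0 0 0;-.994 -.991 0 0 0 0;-.994 -.991 0 0 0 0;0 0 0 0 0 0;0 0 0 0 0 0' >/dev/null; python3 go.py .545,0,.207 .545,0,.12 .545,0,.034; python3 -c "
from look import *;c=snap('side','s1');print(np.array(eyes.spot_in('side','salt_mid')[0]['box']))
im=c['pixels'][100:300,220:420,::-1];cv2.imwrite('pics/s1c.png',cv2.resize(im,None,fx=3,fy=3))"
```

```text
t 6.7 p [ 0.5454 -0.0018  0.2078] F [-0.8 -0.3  0.4] gap 1.003 grip 0.0
turn [ 0.   -0.   -0.05]
(0.545, 0.0, 0.207) rows 1 each [0.03  0.068 0.033]
(0.545, 0.0, 0.12) rows 4 each [0.   0.   0.87]
(0.545, 0.0, 0.034) rows 4 each [0.   0.   0.86]
[313.6 183.4 332.2 211.6]
```

View pics/s1c.png

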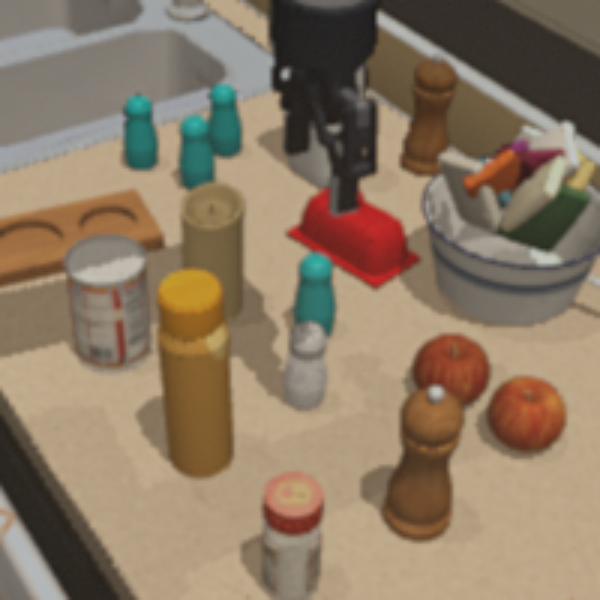

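The gripper is over the salt and the view is clear. Descend and grip gently.

```bash
python3 -m jog '0 .07 .9 0 0 0;0 0 .87 0 0 0;0 0 .87 0 0 0;0 0 .87 0 0 0;0 0 .87 0 0 0;0 0 .87 0 0 0;0 0 .87 0 0 0;0 0 .87 0 0 0;0 0 0 0 0 0' >/dev/null
python3 go.py; python3 -m jog '0 0 0 0 0 0;0 0 0 0 0 0;0 0 0 0 0 0;0 0 0 0 0 0;0 0 0 0 0 0;0 0 0 0 0 0;0 0 0 0 0 0;0 0 0 0 0 0;0 0 0 0 0 0;0 0 0 0 0 0;0 0 0 0 0 0;0 0 0 0 0 0' -1 30 >/dev/null; python3 go.py; python3 -c "
from look import *
for n in('top','side'):
    c=snap(n,n+'2');print(n,eyes.spot_in(n,'salt_mid')[:3])
c=cv2.imread('pics/side2.png')[140:270,240:420];d=cv2.imread('pics/top2.png')[140:270,270:430];cv2.imwrite('pics/c3.png',cv2.resize(np.hstack([c,d]),(790,302),interpolation=cv2.INTER_CUBIC))"
```

```text
t 7.5 p [0.5405 0.0033 0.0298] F [-1.2 -0.1 -0.4] gap 1.004 grip 0.0
turn [-0.   -0.08  0.01]
t 8.6 p [0.5467 0.0014 0.0353] F [-1.6  0.7  5.6] gap 0.379 grip 29.6
turn [ 0.01  0.03 -0.01]
top [{'box': [179.9, 175.9, 200.6, 188.6], 'confidence': 0.75}, {'box': [203.5, 164.8, 225.4, 179.4], 'confidence': 0.58}, {'box': [304.6, 173.9, 317.2, 188.9], 'confidence': 0.54}]
side [{'box': [289.6, 128.3, 304.6, 154.5], 'confidence': 0.76}, {'box': [277.5, 139.4, 293.0, 162.3], 'confidence': 0.7}, {'box': [312.7, 209.6, 328.9, 236.5], 'confidence': 0.65}]
```

View pics/c3.png

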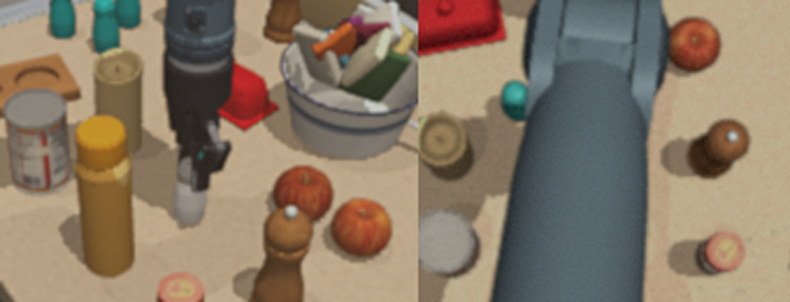

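```bash
python3 -c "
from look import *
c=eyes.read_camera('side')
for x,y in((.5467,.0014),(.5567,.0014),(.5367,.0014)):
    q=np.array([proj(c,(x+.022*np.cos(t),y+.022*np.sin(t),z)) for t in np.linspace(0,6.28,40) for z in(0,.03)]);print(q.min(0),q.max(0))
im=c['pixels'][170:250,280:370,::-1];cv2.imwrite('pics/c4.png',cv2.resize(im,None,fx=6,fy=6,interpolation=cv2.INTER_CUBIC))"
```

```text
[313.97072573 219.62932934] [330.20483207 238.49976047]
[316.95556287 218.35055951] [333.17568055 237.12251579]
[310.96079125 220.91886447] [327.20854015 239.88876923]
```

View pics/c4.png

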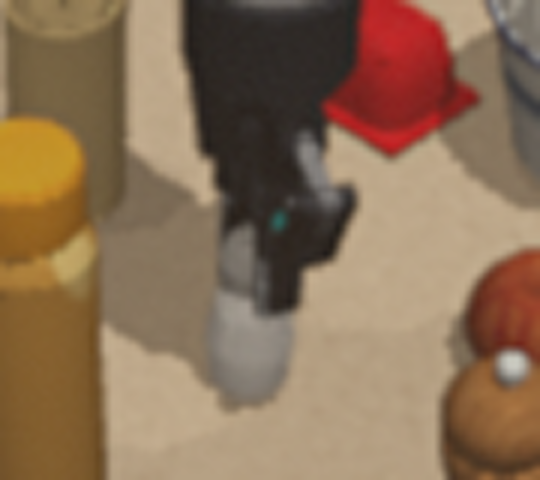

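The salt sits between the pads and is standing. Lift, and check the wells by overlay.

```bash
python3 -m jog '0 0 -.5 0 0 0;0 0 -1 0 0 0;0 0 -1 0 0 0;0 0 -1 0 0 0;0 0 -1 0 0 0;0 0 -1 0 0 0;0 0 -1 0 0 0;0 0 -1 0 0 0;0 0 0 0 0 0' >/dev/null
python3 go.py .5467,-.31,.21 .4422,-.3183,.21 .4422,-.3183,.06 .4422,-.3183,.042; python3 -c "
from look import *
th=np.linspace(0,6.28,60);k=5
cams={n:eyes.read_camera(n) for n in('top','side')}
W=[(.5272,-.3374,.038),(.4392,-.3183,.031),(.4171,.347,.038),(.5059,.333,.031)]
out=[]
for f,cn,x0,y0 in(('top0','top',430,185),('top0','top',195,190),('side0','side',335,300),('side0','side',205,155)):
    im=cv2.resize(cv2.imread(f'pics/{f}.png')[y0:y0+80,x0:x0+80+(cn=='side')*0],None,fx=3.7,fy=3.7,interpolation=cv2.INTER_CUBIC)
    for x,y,r in W:
        q=np.array([proj(cams[cn],(x+r*np.cos(t),y+r*np.sin(t),.018)) for t in th]);cv2.polylines(im,[((q-[x0,y0]+.5)*3.7).astype(np.int32)],True,(255,255,0),1)
    out.append(im)
cv2.imwrite('pics/w.png',np.vstack([np.hstack(out[:2]),np.hstack(out[2:])]))"
```

```text
t 9.6 p [0.5479 0.001  0.2268] F [ 0.3 -0.4 -0.3] gap 0.375 grip 29.3
turn [ 0.01  0.09 -0.01]
(0.5467, -0.31, 0.21) rows 13 each [-0.173 -0.941  0.052]
(0.4422, -0.3183, 0.21) rows 5 each [ 0.809 -0.22   0.   ]
(0.4422, -0.3183, 0.06) rows 6 each [0. 0. 1.]
(0.4422, -0.3183, 0.042) rows 1 each [0.   0.   0.72]
```

View pics/w.png

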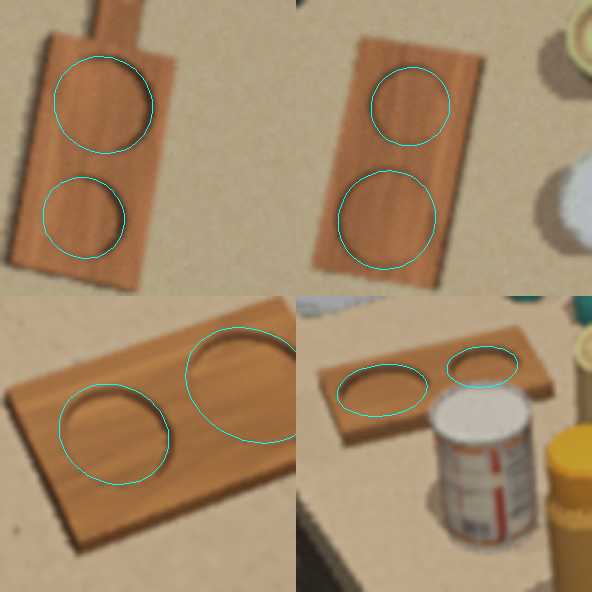

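The well overlays match in both views. Carry the salt to the paddle's narrow well.

```bash
python3 -m jog '-.17 -.94 0 0 0 0;-.17 -.94 0 0 0 0;-.17 -.94 0 0 0 0;-.17 -.94 0 0 0 0;-.17 -.94 0 0 0 0;-.17 -.94 0 0 0 0;-.17 -.94 0 0 0 0;-.17 -.94 0 0 0 0;-.17 -.94 0 0 0 0;-.17 -.94 0 0 0 0;-.17 -.94 0 0 0 0;-.17 -.94 0 0 0 0' >/dev/null
python3 -m jog '-.17 -.94 0 0 0 0;.81 -.22 0 0 0 0;.81 -.22 0 0 0 0;.81 -.22 0 0 0 0;.81 -.22 0 0 0 0;.81 -.22 0 0 0 0;0 0 0 0 0 0;0 0 0 0 0 0;0 0 0 0 0 0' >/dev/null
python3 go.py .4422,-.3183,.06 .4422,-.3183,.042
```

```text
t 11.4 p [ 0.4379 -0.3169  0.2199] F [-0.5  0.9 -1.1] gap 0.375 grip 29.1
turn [ 0.01 -0.01 -0.01]
(0.4422, -0.3183, 0.06) rows 7 each [-0.026 -0.003  0.914]
(0.4422, -0.3183, 0.042) rows 1 each [0.   0.   0.72]
```

```bash
python3 -m jog '-.17 -.02 .5 0 0 0;0 0 1 0 0 0;0 0 1 0 0 0;0 0 1 0 0 0;0 0 1 0 0 0;0 0 .8 0 0 0;0 0 .6 0 0 0;0 0 0 0 0 0;0 0 0 0 0 0;0 0 0 0 0 0' >/dev/null
python3 go.py .4422,-.3183,.042
```

```text
t 12.2 p [ 0.4431 -0.3189  0.0741] F [ 0.4 -0.1 -1.1] gap 0.374 grip 29.4
turn [-0.    0.01 -0.  ]
(0.4422, -0.3183, 0.042) rows 2 each [0.019 0.008 0.641]
```

```bash
python3 -m jog '0 0 .5 0 0 0;0 0 .4 0 0 0;0 0 .2 0 0 0;0 0 .12 0 0 0;0 0 .06 0 0 0;0 0 0 0 0 0;0 0 0 0 0 0' >/dev/null
python3 go.py .4422,-.3183,.042; python3 -c "
from look import *;c=snap('side','s5');im=c['pixels'][270:390,320:440,::-1];cv2.imwrite('pics/c5.png',cv2.resize(im,None,fx=4,fy=4,interpolation=cv2.INTER_CUBIC))"
```

```text
t 12.8 p [ 0.4423 -0.3188  0.0418] F [-0.   0.2 -1.2] gap 0.375 grip 29.4
turn [-0.    0.01 -0.01]
(0.4422, -0.3183, 0.042) rows 1 each [ 0.007  0.019 -0.007]
```

View pics/c5.png

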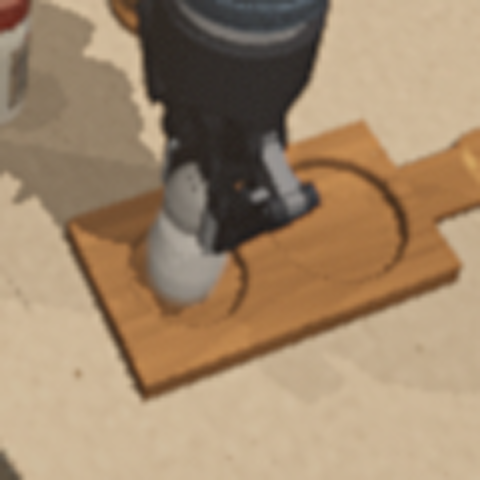

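```bash
python3 -c "
from look import *;c=eyes.read_camera('side')
for z in(.006,.01):
  q=np.array([proj(c,(.4392+.022*np.cos(t),-.3183+.022*np.sin(t),z)) for t in np.linspace(0,6.28,60)]);print('expected foot in crop',(q.min(0)-[320,270]+.5)*4,(q.max(0)-[320,270]+.5)*4)"
python3 -m jog '0 0 .05 0 0 0;0 0 .05 0 0 0;0 0 0 0 0 0' |grep -E 'pos|wrist'; python3 -m jog '0 0 .05 0 0 0;0 0 .05 0 0 0;0 0 0 0 0 0' |grep -E 'pos|wrist'
```

```text
expected foot in crop [139.05338708 242.60671786] [222.45974363 319.20334227]
expected foot in crop [139.7041678  238.48253714] [223.38049291 315.14764808]
position: [0.4433, -0.3193, 0.0413]
wrist_force: [-2.3, 3.1, 12.9]
position: [0.4446, -0.3198, 0.0412]
wrist_force: [-5.3, 4.9, 27.8]
```

```bash
python3 -m jog '0.08 0 -.09 0 0 0;0 0 -.05 0 0 0;0 0 0 0 0 0;0 0 0 0 0 0' |grep -E 'pos|wrist'; python3 -m jog '0 0 0 0 0 0;0 0 0 0 0 0;0 0 0 0 0 0;0 0 0 0 0 0;0 0 0 0 0 0;0 0 0 0 0 0' .8|grep -E 'pos|gap'
python3 -m jog '0 0 -.4 0 0 0;0 0 -.8 0 0 0;0 0 -1 0 0 0;0 0 -1 0 0 0;0 0 -1 0 0 0;0 0 -1 0 0 0;0 0 -1 0 0 0;0 0 0 0 0 0' 1 >/dev/null
python3 go.py .418,-.162,.22  .418,-.162,.13 .418,-.162,.042;python3 go.py .543,-.165,.22 .543,-.165,.1;python3 -c "
from look import *;c=snap('side','s6');print(eyes.spot_in('side','salt_mid')[:4],eyes.spot_in('side','mill_mid')[:1])
im=c['pixels'][220:370,300:460,::-1];cv2.imwrite('pics/c6.png',cv2.resize(im,None,fx=4,fy=4,interpolation=cv2.INTER_CUBIC))"
```

```text
position: [0.4413, -0.3192, 0.0413]
wrist_force: [-0.9, 1.5, 10.3]
position: [0.4399, -0.318, 0.0396]
finger_gap: 0.898
t 14.9 p [ 0.4425 -0.3203  0.2012] F [ 1.5 -0.1  0.3] gap 0.998 grip 0.0
turn [-0.05  0.08 -0.01]
(0.418, -0.162, 0.22) rows 7 each [ 0.304  0.863 -0.107]
(0.418, -0.162, 0.13) rows 4 each [0.  0.  0.9]
(0.418, -0.162, 0.042) rows 4 each [0.   0.   0.88]
t 14.9 p [ 0.4425 -0.3203  0.2012] F [ 1.5 -0.1  0.3] gap 0.998 grip 0.0
turn [-0.05  0.08 -0.01]
(0.543, -0.165, 0.22) rows 7 each [-0.401  0.978 -0.107]
(0.543, -0.165, 0.1) rows 5 each [0.   0.   0.96]
[{'box': [355.7, 311.9, 376.0, 348.9], 'confidence': 0.91}, {'box': [290.9, 129.3, 301.2, 155.5], 'confidence': 0.79}, {'box': [315.7, 184.5, 334.1, 216.1], 'confidence': 0.7}, {'box': [279.6, 138.5, 290.6, 161.1], 'confidence': 0.66}] [{'box': [345.3, 231.2, 371.6, 279.8], 'confidence': 0.75}]
```

View pics/c6.png

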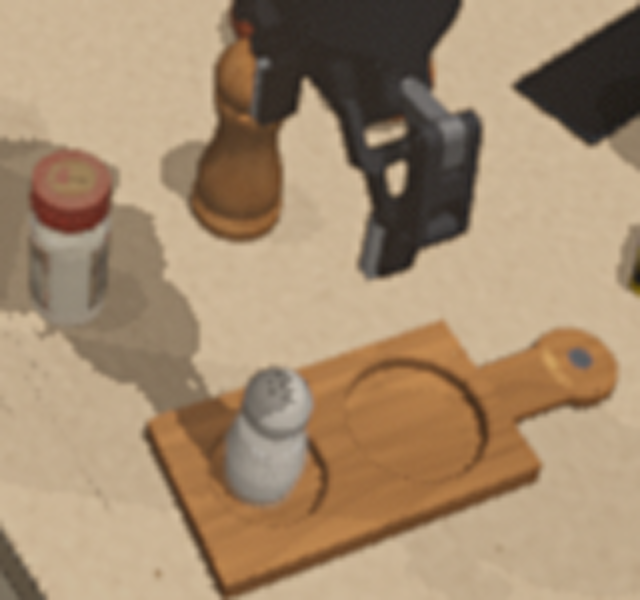

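Salt stands in its well (box 355.7–376, bottom 348.9, against 354.8–375.6 and 349.8 expected). Next, the mill.

```bash
python3 -m jog '-.4 .97 -.1 0 0 0;-.4 .97 -.1 0 0 0;-.4 .97 -.1 0 0 0;-.4 .97 -.1 0 0 0;-.4 .97 -.1 0 0 0;-.4 .97 -.1 0 0 0;-.4 .97 -.1 0 0 0;0 0 0 0 0 0;0 0 0 0 0 0;0 0 0 0 0 0' >/dev/null; python3 go.py .543,-.167,.22 .543,-.167,.1
```

```text
t 15.9 p [ 0.5395 -0.1643  0.2112] F [-0.1  0.   0.1] gap 0.998 grip 0.0
turn [ 0.   -0.03 -0.01]
(0.543, -0.167, 0.22) rows 1 each [-0.159 -0.081 -0.352]
(0.543, -0.167, 0.1) rows 5 each [0.   0.   0.96]
```

```bash
python3 -m jog '-.16 -.08 .5 0 0 0;0 0 1 0 0 0;0 0 1 0 0 0;0 0 1 0 0 0;0 0 .6 0 0 0;0 0 .34 0 0 0;0 0 0 0 0 0;0 0 0 0 0 0;0 0 0 0 0 0' >/dev/null; python3 go.py .543,-.167,.1;python3 -m jog '0 0 0 0 0 0;0 0 0 0 0 0;0 0 0 0 0 0;0 0 0 0 0 0;0 0 0 0 0 0;0 0 0 0 0 0;0 0 0 0 0 0;0 0 0 0 0 0;0 0 0 0 0 0;0 0 0 0 0 0;0 0 0 0 0 0;0 0 0 0 0 0' -1 40 >/dev/null; python3 go.py .543,-.167,.1
python3 -c "
from look import *;c=snap('side','s7');print(eyes.spot_in('side','mill_mid')[:2])
for x,y in((.543,-.167),(.548,-.167)):
  q=np.array([proj(c,(x+.029*np.cos(t),y+.029*np.sin(t),z)) for t in np.linspace(0,6.28,60) for z in (0,.01)]);print(q.min(0),q.max(0))"
```

```text
t 16.6 p [ 0.5446 -0.1678  0.1026] F [0.2 0.4 0.4] gap 1.0 grip 0.0
turn [-0.    0.02 -0.02]
(0.543, -0.167, 0.1) rows 1 each [0.071 0.021 0.106]
t 17.6 p [ 0.5463 -0.1675  0.1044] F [-0.9  1.9 11.7] gap 0.458 grip 33.1
turn [-0.    0.06 -0.01]
(0.543, -0.167, 0.1) rows 1 each [ 0.135 -0.004  0.175]
[{'box': [347.5, 227.7, 372.7, 281.5], 'confidence': 0.87}]
[346.78431359 261.88159924] [370.43067529 282.67138941]
[348.37177258 261.08341884] [371.98218226 281.79018842]
```

```bash
python3 -m jog '0 0 -.5 0 0 0;0 0 -1 0 0 0;0 0 -1 0 0 0;0 0 -1 0 0 0;0 0 0 0 0 0;0 0 0 0 0 0;0 0 0 0 0 0' >/dev/null; python3 go.py .5272,-.3374,.18 .5272,-.3374,.113 
```

```text
t 18.3 p [ 0.5438 -0.167   0.1886] F [ 0.5 -0.  -0.6] gap -0.0 grip 0.0
turn [ 0.   -0.   -0.01]
(0.5272, -0.3374, 0.18) rows 7 each [-0.086 -0.975  0.049]
(0.5272, -0.3374, 0.113) rows 3 each [0.    0.    0.893]
```

The grip slid off the rounded head, so I check that the mill is still standing.

```bash
python3 -c "
from look import *
for n in('side','top'):
    c=snap(n,n+'8');print(eyes.spot_in(n,'mill_mid')[:2],eyes.landmark_of(n,'mill_mid')[:1])
im=cv2.imread('pics/side8.png')[180:310,300:440];cv2.imwrite('pics/c8.png',cv2.resize(im,None,fx=4,fy=4,interpolation=cv2.INTER_CUBIC))"
```

```text
[{'box': [348.2, 227.9, 374.7, 279.8], 'confidence': 0.92}] [{'xy': [360.8, 250.3], 'confidence': 0.7}]
[{'box': [386.0, 192.5, 403.5, 215.1], 'confidence': 0.86}] [{'xy': [399.9, 203.1], 'confidence': 0.8}]
```

View pics/c8.png

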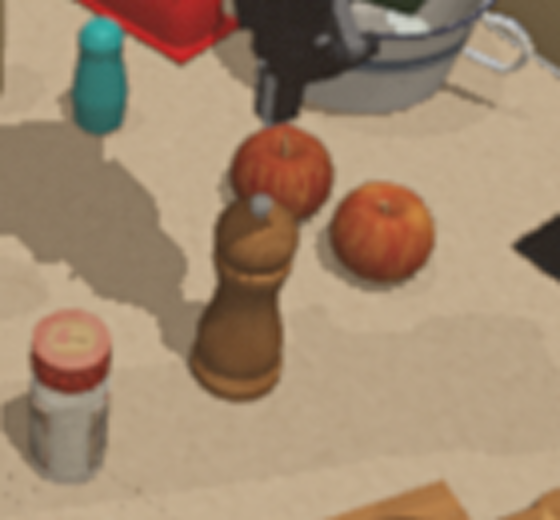

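The mill stands where it was (box 348–375, 228–280). Regrip about 13 mm lower, below the head's widest part, with more force.

```bash
python3 -m jog '0 0 0 0 0 0;0 0 0 0 0 0;0 0 0 0 0 0;0 0 0 0 0 0;0 0 0 0 0 0;0 0 0 0 0 0;0 0 0 0 0 0;0 0 0 0 0 0;0 0 0 0 0 0;0 0 0 0 0 0' 1 >/dev/null; python3 -m jog '-.1 0 .8 0 0 0;0 0 1 0 0 0;0 0 1 0 0 0;0 0 .8 0 0 0;0 0 .4 0 0 0;0 0 0 0 0 0;0 0 0 0 0 0;0 0 0 0 0 0' >/dev/null; python3 go.py .546,-.167,.089;python3 -m jog '0 0 0 0 0 0;0 0 0 0 0 0;0 0 0 0 0 0;0 0 0 0 0 0;0 0 0 0 0 0;0 0 0 0 0 0;0 0 0 0 0 0;0 0 0 0 0 0;0 0 0 0 0 0;0 0 0 0 0 0;0 0 0 0 0 0;0 0 0 0 0 0' -1 60 >/dev/null; python3 go.py
```

```text
t 20.1 p [ 0.5475 -0.168   0.0904] F [-0.3 -0.6  0.5] gap 0.996 grip 0.0
turn [-0.    0.02 -0.01]
(0.546, -0.167, 0.089) rows 1 each [0.066 0.029 0.056]
t 21.1 p [ 0.5474 -0.1678  0.0904] F [-0.2  0.6  6.1] gap 0.528 grip 61.4
turn [-0.    0.03 -0.01]
```

```bash
python3 -m jog '0 0 -.4 0 0 0;0 0 -.4 0 0 0;0 0 -.4 0 0 0;0 0 0 0 0 0' |grep -E 'pos|force|gap'; python3 -m jog '0 0 -.8 0 0 0;0 0 -.8 0 0 0;0 0 -.4 0 0 0;0 0 0 0 0 0;0 0 0 0 0 0' |grep -E 'pos|force|gap'; python3 go.py .5272,-.3374,.17 .5272,-.3374,.105 
```

```text
position: [0.548, -0.1682, 0.1217]
wrist_force: [0.2, 0.0, -0.8]
finger_gap: 0.527
grip_force: 62.0
position: [0.547, -0.1678, 0.1691]
wrist_force: [0.0, 0.3, -1.4]
finger_gap: 0.526
grip_force: 62.0
t 21.9 p [ 0.547  -0.1678  0.1691] F [ 0.   0.3 -1.4] gap 0.526 grip 62.0
turn [-0.    0.01 -0.01]
(0.5272, -0.3374, 0.17) rows 7 each [-0.068 -0.973 -0.005]
(0.5272, -0.3374, 0.105) rows 3 each [0.    0.    0.867]
```

```bash
python3 -m jog '-.07 -.97 0 0 0 0;-.07 -.97 0 0 0 0;-.07 -.97 0 0 0 0;-.07 -.97 0 0 0 0;-.07 -.97 0 0 0 0;-.07 -.97 0 0 0 0;-.07 -.97 0 0 0 0;0 0 0 0 0 0;0 0 0 0 0 0;0 0 0 0 0 0' >/dev/null; python3 go.py .528,-.3374,.17 .528,-.3374,.105
```

```text
t 22.7 p [ 0.5263 -0.3357  0.1674] F [-0.8  0.3 -1.7] gap 0.533 grip 62.2
turn [ 0.02 -0.02 -0.01]
(0.528, -0.3374, 0.17) rows 1 each [-0.081 -0.053 -0.102]
(0.528, -0.3374, 0.105) rows 3 each [0.    0.    0.867]
```

```bash
python3 -m jog '-.08 -.05 .5 0 0 0;0 0 .8 0 0 0;0 0 .5 0 0 0;0 0 .4 0 0 0;0 0 .2 0 0 0;0 0 0 0 0 0;0 0 0 0 0 0;0 0 0 0 0 0' >/dev/null; python3 go.py .528,-.3374,.098; python3 -c "
from look import *;c=snap('side','s9');print(eyes.spot_in('side','mill_mid')[:2])
for z in(.006,.018):
  q=np.array([proj(c,(.5272+.029*np.cos(t),-.3374+.029*np.sin(t),z)) for t in np.linspace(0,6.28,60)]);print(q.min(0),q.max(0))"
```

```text
t 23.4 p [ 0.5293 -0.3384  0.1099] F [ 0.  -0.2 -1.3] gap 0.528 grip 62.3
turn [-0.01  0.01 -0.01]
(0.528, -0.3374, 0.098) rows 1 each [0.058 0.029 0.476]
[{'box': [390.1, 275.6, 418.1, 331.4], 'confidence': 0.86}]
[388.14587476 314.70245717] [414.98651233 338.41158871]
[388.93554315 311.5686165 ] [416.03220529 335.32710174]
```

```bash
python3 -m jog '.1 .02 .2 0 0 0;0 0 .16 0 0 0;0 0 .08 0 0 0;0 0 0 0 0 0;0 0 0 0 0 0' |grep -E 'pos|wrist'; python3 -m jog '0 0 .06 0 0 0;0 0 0 0 0 0;0 0 0 0 0 0' |grep -E 'pos|wrist';python3 -m jog '0 0 .06 0 0 0;0 0 0 0 0 0;0 0 0 0 0 0' |grep -E 'pos|wrist'
```

```text
position: [0.526, -0.3371, 0.0976]
wrist_force: [0.2, -0.1, -1.7]
position: [0.5264, -0.3374, 0.0965]
wrist_force: [-0.5, -0.5, -1.5]
position: [0.5272, -0.3376, 0.0965]
wrist_force: [-1.1, 1.2, 5.2]
```

Floor contact at TCP z .0965, which is the height expected. Release and rise.

```bash
python3 -m jog '0 0 -.03 0 0 0;0 0 0 0 0 0;0 0 0 0 0 0;0 0 0 0 0 0;0 0 0 0 0 0;0 0 0 0 0 0;0 0 0 0 0 0;0 0 0 0 0 0;0 0 0 0 0 0;0 0 0 0 0 0' 1 |grep -E 'pos|gap'
python3 -m jog '0 0 -.4 0 0 0;0 0 -.8 0 0 0;0 0 -1 0 0 0;0 0 -1 0 0 0;0 0 -1 0 0 0;0 0 -1 0 0 0;0 0 0 0 0 0;0 0 0 0 0 0' >/dev/null
python3 go.py .418,-.163,.22 .418,-.163,.044;python3 -c "
from look import *;c=snap('side','s10');print(eyes.spot_in('side','mill_mid')[:1],eyes.spot_in('side','salt_mid')[:1],eyes.spot_in('side','spice_mid')[:1])
c=snap('top','t10');print(eyes.spot_in('top','mill_mid')[:1])"
```

```text
position: [0.5263, -0.3373, 0.0956]
finger_gap: 0.999
t 25.9 p [ 0.5275 -0.3382  0.2284] F [ 0.4 -0.8 -0.4] gap 0.998 grip 0.0
turn [-0.02  0.05 -0.01]
(0.418, -0.163, 0.22) rows 7 each [0.8   0.868 0.048]
(0.418, -0.163, 0.044) rows 8 each [0.   0.   0.88]
[{'box': [388.1, 278.5, 423.6, 335.8], 'confidence': 0.96}] [{'box': [354.2, 313.3, 378.5, 347.9], 'confidence': 0.92}] [{'box': [309.7, 258.9, 326.0, 301.7], 'confidence': 0.67}]
[{'box': [445.9, 197.9, 477.5, 222.0], 'confidence': 0.77}]
```

```bash
python3 -m jog '.78 .87 .05 0 0 0;.78 .87 .05 0 0 0;.78 .87 .05 0 0 0;.78 .87 .05 0 0 0;.78 .87 .05 0 0 0;.78 .87 .05 0 0 0;.78 .87 .05 0 0 0;0 0 0 0 0 0;0 0 0 0 0 0;0 0 0 0 0 0' >/dev/null; python3 go.py .42,-.163,.22 .42,-.163,.044
```

```text
t 27.0 p [ 0.4207 -0.1626  0.2168] F [ 0.1 -1.   0.4] gap 1.005 grip 0.0
turn [-0.    0.   -0.01]
(0.42, -0.163, 0.22) rows 1 each [ 0.026 -0.019 -0.127]
(0.42, -0.163, 0.044) rows 8 each [0.   0.   0.88]
```

```bash
python3 -m jog '0 0 .9 0 0 0;0 0 .9 0 0 0;0 0 .9 0 0 0;0 0 .9 0 0 0;0 0 .9 0 0 0;0 0 .9 0 0 0;0 0 .9 0 0 0;0 0 .5 0 0 0;0 0 0 0 0 0;0 0 0 0 0 0;0 0 0 0 0 0' >/dev/null; python3 go.py .42,-.163,.044;python3 -m jog '0 0 0 0 0 0;0 0 0 0 0 0;0 0 0 0 0 0;0 0 0 0 0 0;0 0 0 0 0 0;0 0 0 0 0 0;0 0 0 0 0 0;0 0 0 0 0 0;0 0 0 0 0 0;0 0 0 0 0 0;0 0 0 0 0 0;0 0 0 0 0 0' -1 40 >/dev/null; python3 go.py
python3 -c "
from look import *;c=snap('side','s11');print(eyes.spot_in('side','spice_mid')[:2])
for x,y in((.42,-.163),(.425,-.163)):
  q=np.array([proj(c,(x+.0225*np.cos(t),y+.0225*np.sin(t),z)) for t in np.linspace(0,6.28,60) for z in (0,.03)]);print(q.min(0),q.max(0))"
```

```text
t 27.9 p [ 0.4216 -0.1633  0.0476] F [-0.2  0.1 -0.5] gap 1.003 grip 0.0
turn [-0.    0.01 -0.02]
(0.42, -0.163, 0.044) rows 1 each [0.064 0.001 0.144]
t 28.9 p [ 0.4212 -0.1627  0.0478] F [-0.   0.5  5.9] gap 0.51 grip 40.2
turn [-0.01  0.02 -0.01]
[{'box': [309.3, 261.6, 326.1, 301.0], 'confidence': 0.98}]
[307.00766481 278.42563304] [326.51558622 302.13818692]
[308.78892015 277.52462899] [328.28719199 301.16125754]
```

```bash
python3 -m jog '0 0 -.4 0 0 0;0 0 -1 0 0 0;0 0 -1 0 0 0;0 0 -1 0 0 0;0 0 -1 0 0 0;0 0 -1 0 0 0;0 0 -1 0 0 0;0 0 -1 0 0 0;0 0 -1 0 0 0;0 0 -1 0 0 0;0 0 0 0 0 0;0 0 0 0 0 0' |grep -E 'pos|wrist|gap'; python3 go.py .506,.333,.275  .506,.333,.07
```

```text
position: [0.4213, -0.1628, 0.283]
wrist_force: [-1.1, -0.3, -0.6]
finger_gap: 0.51
t 30.1 p [ 0.4213 -0.1628  0.283 ] F [-1.1 -0.3 -0.6] gap 0.51 grip 40.9
turn [-0.01  0.03 -0.01]
(0.506, 0.333, 0.275) rows 21 each [0.016 0.958 0.015]
(0.506, 0.333, 0.07) rows 9 each [0.    0.    0.911]
```

```bash
python3 -m jog '.02 .96 0 0 0 0;.02 .96 0 0 0 0;.02 .96 0 0 0 0;.02 .96 0 0 0 0;.02 .96 0 0 0 0;.02 .96 0 0 0 0;.02 .96 0 0 0 0;.02 .96 0 0 0 0;.02 .96 0 0 0 0;.02 .96 0 0 0 0;.02 .96 0 0 0 0' >/dev/null; python3 -m jog '.02 .96 0 0 0 0;.02 .96 0 0 0 0;.02 .96 0 0 0 0;.02 .96 0 0 0 0;.02 .96 0 0 0 0;.02 .96 0 0 0 0;.02 .96 0 0 0 0;.02 .96 0 0 0 0;.02 .96 0 0 0 0;0 .7 0 0 0 0;0 0 0 0 0 0;0 0 0 0 0 0' |grep -E 'gap'; python3 go.py .506,.333,.275  .506,.333,.07
```

```text
finger_gap: 0.508
t 32.0 p [0.5022 0.3286 0.2796] F [ 0.1 -0.2 -0.5] gap 0.508 grip 41.1
turn [-0.03 -0.03  0.  ]
(0.506, 0.333, 0.275) rows 1 each [-0.118  0.202  0.184]
(0.506, 0.333, 0.07) rows 9 each [0.    0.    0.911]
```

```bash
python3 -m jog '-.1 .17 .5 0 0 0;0 0 1 0 0 0;0 0 1 0 0 0;0 0 1 0 0 0;0 0 1 0 0 0;0 0 1 0 0 0;0 0 1 0 0 0;0 0 .8 0 0 0;0 0 .5 0 0 0;0 0 .3 0 0 0;0 0 0 0 0 0;0 0 0 0 0 0' >/dev/null;  python3 go.py .506,.333,.0555
```

```text
t 33.0 p [0.5059 0.3313 0.0794] F [ 0.4 -0.3 -1.1] gap 0.512 grip 41.1
turn [-0.01 -0.01 -0.02]
(0.506, 0.333, 0.0555) rows 1 each [0.01  0.067 0.957]
```

```bash
python3 -c "
from look import *;c=snap('top','t12');print('top',eyes.spot_in('top','spice_mid')[:1]);c=eyes.read_camera('side');print(eyes.spot_in('side','spice_mid')[:2])
q=np.array([proj(c,(.506+.0225*np.cos(t),.333+.0225*np.sin(t),z)) for t in np.linspace(0,6.28,60) for z in (.031,.06)]);print(q.min(0),q.max(0))"
python3 -m jog '0 .07 .4 0 0 0;0 0 .25 0 0 0;0 0 .15 0 0 0;0 0 0 0 0 0;0 0 0 0 0 0' |grep -E 'pos|wrist'; python3 -m jog '0 0 .08 0 0 0;0 0 0 0 0 0;0 0 0 0 0 0' |grep -E 'pos|wrist';python3 -m jog '0 0 .06 0 0 0;0 0 0 0 0 0;0 0 0 0 0 0' |grep -E 'pos|wrist'
```

```text
top [{'box': [210.1, 218.8, 229.9, 223.7], 'confidence': 0.67}]
[{'box': [246.4, 142.6, 260.7, 173.4], 'confidence': 0.65}]
[246.8239783  158.97822677] [261.62254178 174.28951941]
position: [0.506, 0.3336, 0.0587]
wrist_force: [0.3, 0.6, -1.0]
position: [0.5067, 0.3339, 0.0576]
wrist_force: [0.2, 1.0, -1.4]
position: [0.5066, 0.3338, 0.056]
wrist_force: [-0.3, 0.4, -1.8]
```

```bash
python3 -m jog '0 0 .08 0 0 0;0 0 0 0 0 0;0 0 0 0 0 0' |grep -E 'pos|wrist'; python3 -m jog '0 0 .06 0 0 0;0 0 0 0 0 0;0 0 0 0 0 0' |grep -E 'pos|wrist'
```

```text
position: [0.5066, 0.3339, 0.054]
wrist_force: [0.1, -0.9, -1.1]
position: [0.5069, 0.3339, 0.0539]
wrist_force: [-2.6, -0.9, 7.4]
```

Floor contact at .054, as expected. Release, rise, and go to the spray can.

```bash
python3 -m jog '0 0 -.03 0 0 0;0 0 0 0 0 0;0 0 0 0 0 0;0 0 0 0 0 0;0 0 0 0 0 0;0 0 0 0 0 0;0 0 0 0 0 0;0 0 0 0 0 0;0 0 0 0 0 0;0 0 0 0 0 0' 1 |grep -E 'pos|gap'
python3 -m jog '0 0 -.4 0 0 0;0 0 -.8 0 0 0;0 0 -1 0 0 0;0 0 -1 0 0 0;0 0 -1 0 0 0;0 0 -1 0 0 0;0 0 -1 0 0 0;0 0 -1 0 0 0;0 0 -1 0 0 0;0 0 -1 0 0 0;0 0 0 0 0 0;0 0 0 0 0 0' >/dev/null
python3 go.py .4275,-.007,.27 .4275,-.007,.146;python3 -c "
from look import *;c=snap('side','s13');print(eyes.spot_in('side','spice_mid')[:2],eyes.spot_in('side','spray_mid')[:1])
q=np.array([proj(c,(.506+.0225*np.cos(t),.333+.0225*np.sin(t),z)) for t in np.linspace(0,6.28,60) for z in (.006,.112)]);print(q.min(0),q.max(0))"
```

```text
position: [0.5066, 0.3338, 0.0532]
finger_gap: 1.0
t 36.4 p [0.5076 0.3344 0.2858] F [ 0.3  0.2 -0.5] gap 1.0 grip 0.0
turn [ 0.03  0.04 -0.01]
(0.4275, -0.007, 0.27) rows 15 each [ 0.042 -0.934  0.042]
(0.4275, -0.007, 0.146) rows 5 each [0.    0.    0.992]
[{'box': [246.2, 149.2, 260.4, 177.8], 'confidence': 0.94}] [{'box': [273.6, 191.9, 295.2, 256.5], 'confidence': 0.66}]
[245.24425049 145.13412902] [262.14990259 180.57207888]
```

```bash
python3 -m jog '.04 -.93 0 0 0 0;.04 -.93 0 0 0 0;.04 -.93 0 0 0 0;.04 -.93 0 0 0 0;.04 -.93 0 0 0 0;.04 -.93 0 0 0 0;.04 -.93 0 0 0 0;.04 -.93 0 0 0 0' >/dev/null;python3 -m jog '.04 -.93 0 0 0 0;.04 -.93 0 0 0 0;.04 -.93 0 0 0 0;.04 -.93 0 0 0 0;.04 -.93 0 0 0 0;.04 -.93 0 0 0 0;.04 -.93 0 0 0 0;0 0 0 0 0 0;0 0 0 0 0 0;0 0 0 0 0 0;0 0 0 0 0 0' >/dev/null; python3 go.py .428,-.008,.27 .428,-.008,.146
```

```text
t 38.1 p [ 0.4268 -0.0054  0.2827] F [ 0.6  0.1 -0.6] gap 1.001 grip 0.0
turn [ 0.   -0.01  0.  ]
(0.428, -0.008, 0.27) rows 1 each [-0.065 -0.095  0.507]
(0.428, -0.008, 0.146) rows 5 each [0.    0.    0.992]
```

```bash
python3 -m jog '-.06 -.07 .8 0 0 0;0 0 1 0 0 0;0 0 1 0 0 0;0 0 1 0 0 0;0 0 .9 0 0 0;0 0 .6 0 0 0;0 0 .2 0 0 0;0 0 0 0 0 0;0 0 0 0 0 0;0 0 0 0 0 0' >/dev/null; python3 go.py .428,-.008,.146;python3 -m jog '0 0 0 0 0 0;0 0 0 0 0 0;0 0 0 0 0 0;0 0 0 0 0 0;0 0 0 0 0 0;0 0 0 0 0 0;0 0 0 0 0 0;0 0 0 0 0 0;0 0 0 0 0 0;0 0 0 0 0 0;0 0 0 0 0 0;0 0 0 0 0 0' -1 60 >/dev/null; python3 go.py
python3 -c "
from look import *;c=snap('side','s14');print(eyes.spot_in('side','spray_mid')[:2])
for x,y in((.428,-.008),(.433,-.008)):
  q=np.array([proj(c,(x+.029*np.cos(t),y+.029*np.sin(t),z)) for t in np.linspace(0,6.28,60) for z in (0,.14)]);print(q.min(0),q.max(0))"
```

```text
t 39.0 p [ 0.4293 -0.008   0.1469] F [-0.1 -0.9  1. ] gap 1.001 grip 0.0
turn [ 0.    0.02 -0.  ]
(0.428, -0.008, 0.146) rows 1 each [ 0.051 -0.011  0.034]
t 40.0 p [ 0.4294 -0.0082  0.1469] F [0.1 0.9 5.1] gap 0.571 grip 61.7
turn [ 0.01  0.03 -0.01]
[{'box': [273.6, 190.4, 295.8, 256.9], 'confidence': 0.96}]
[272.87011409 204.06068228] [297.6240703  260.13048887]
[274.71190414 203.37236391] [299.23973266 259.34634195]
```

```bash
python3 -m jog '0 0 -.4 0 0 0;0 0 -.6 0 0 0;0 0 0 0 0 0;0 0 0 0 0 0' |grep -E 'pos|wrist|gap';python3 -m jog '0 0 -1 0 0 0;0 0 -1 0 0 0;0 0 -1 0 0 0;0 0 -1 0 0 0;0 0 -1 0 0 0;0 0 0 0 0 0;0 0 0 0 0 0;0 0 0 0 0 0' |grep -E 'wrist|gap'; python3 go.py .4185,.347,.3  .4185,.347,.17
```

```text
position: [0.4287, -0.0082, 0.1708]
wrist_force: [0.6, -0.4, -2.9]
finger_gap: 0.572
wrist_force: [-0.4, -0.1, -2.3]
finger_gap: 0.574
t 41.1 p [ 0.4276 -0.008   0.294 ] F [-0.4 -0.1 -2.3] gap 0.574 grip 63.3
turn [ 0.   -0.02 -0.01]
(0.4185, 0.347, 0.3) rows 14 each [ 0.213  0.992 -0.017]
(0.4185, 0.347, 0.17) rows 6 each [0.    0.    0.867]
```

```bash
python3 -m jog '.15 .5 0 0 0 0;.15 .7 0 0 0 0;.15 .7 0 0 0 0;.15 .7 0 0 0 0;.15 .7 0 0 0 0;.15 .7 0 0 0 0;.15 .7 0 0 0 0;.15 .7 0 0 0 0;.15 .7 0 0 0 0;.15 .7 0 0 0 0' >/dev/null;python3 -m jog '.15 .7 0 0 0 0;.15 .7 0 0 0 0;.15 .7 0 0 0 0;.15 .7 0 0 0 0;.15 .7 0 0 0 0;.15 .7 0 0 0 0;.15 .7 0 0 0 0;.15 .7 0 0 0 0;.15 .7 0 0 0 0;.15 .7 0 0 0 0;0 .3 0 0 0 0;0 0 0 0 0 0' >/dev/null;python3 -m jog '0 0 0 0 0 0;0 0 0 0 0 0;0 0 0 0 0 0' |grep gap; python3 go.py .4185,.347,.3  .4185,.347,.17
```

```text
finger_gap: 0.573
t 43.2 p [0.42   0.3512 0.2956] F [-0.1 -0.  -2.2] gap 0.573 grip 63.4
turn [-0.01 -0.   -0.02]
(0.4185, 0.347, 0.3) rows 1 each [ 0.028 -0.175 -0.178]
(0.4185, 0.347, 0.17) rows 6 each [0.    0.    0.867]
```

```bash
python3 -m jog '.03 -.17 .4 0 0 0;0 0 .7 0 0 0;0 0 .8 0 0 0;0 0 .8 0 0 0;0 0 .8 0 0 0;0 0 .7 0 0 0;0 0 .4 0 0 0;0 0 .2 0 0 0;0 0 0 0 0 0;0 0 0 0 0 0;0 0 0 0 0 0' >/dev/null; python3 go.py .4185,.347,.154; python3 -c "
from look import *;c=snap('side','s15');print(eyes.spot_in('side','spray_mid')[:2])
q=np.array([proj(c,(.4171+.029*np.cos(t),.347+.029*np.sin(t),z)) for t in np.linspace(0,6.28,60) for z in (.025,.165)]);print(q.min(0),q.max(0))
im=c['pixels'][110:260,190:340,::-1];cv2.imwrite('pics/c15.png',cv2.resize(im,None,fx=4,fy=4,interpolation=cv2.INTER_CUBIC))"
```

```text
t 44.1 p [0.4194 0.3486 0.1771] F [-0.3 -0.5 -2.2] gap 0.571 grip 63.4
turn [ 0.02  0.02 -0.01]
(0.4185, 0.347, 0.154) rows 1 each [ 0.022 -0.07   0.923]
[{'box': [210.5, 122.2, 237.4, 180.8], 'confidence': 0.59}]
[211.44814942 134.69500385] [236.81758969 183.5273243 ]
```

View pics/c15.png

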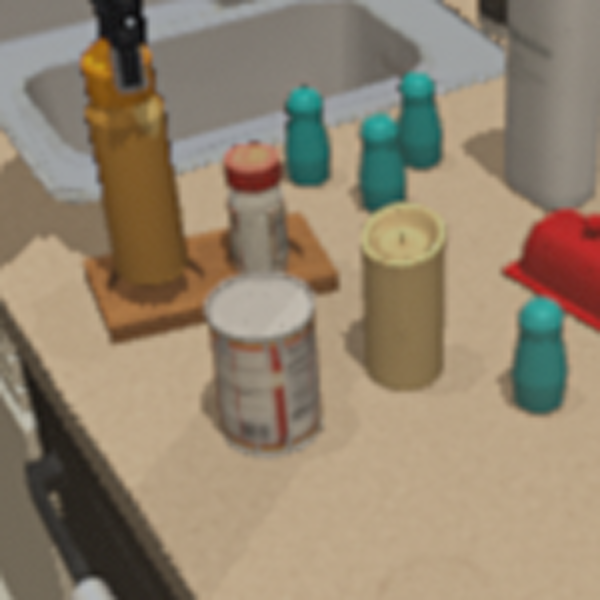

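The spray can is over the wide well, within a pixel of expected. The spice jar stands in its well, and the candle and tin can are untouched. Lower it.

```bash
python3 -m jog '.02 -.06 .35 0 0 0;0 0 .3 0 0 0;0 0 .15 0 0 0;0 0 .08 0 0 0;0 0 0 0 0 0;0 0 0 0 0 0;0 0 0 0 0 0' |grep -E 'pos|wrist'; python3 -m jog '0 0 .06 0 0 0;0 0 0 0 0 0;0 0 0 0 0 0' |grep -E 'pos|wrist';python3 -m jog '0 0 .05 0 0 0;0 0 0 0 0 0;0 0 0 0 0 0' |grep -E 'pos|wrist'
```

```text
position: [0.4177, 0.3468, 0.1537]
wrist_force: [0.3, 0.3, -3.0]
position: [0.4182, 0.3471, 0.153]
wrist_force: [-1.1, -0.8, 2.6]
position: [0.4189, 0.3472, 0.1529]
wrist_force: [-2.1, -1.2, 8.7]
```

```bash
python3 -m jog '0 0 -.03 0 0 0;0 0 0 0 0 0;0 0 0 0 0 0;0 0 0 0 0 0;0 0 0 0 0 0;0 0 0 0 0 0;0 0 0 0 0 0;0 0 0 0 0 0;0 0 0 0 0 0;0 0 0 0 0 0' 1 |grep -E 'pos|gap'
python3 -m jog '0 0 -.4 0 0 0;0 0 -.8 0 0 0;0 0 -1 0 0 0;0 0 -1 0 0 0;0 0 -1 0 0 0;0 0 -.5 0 0 0;0 0 0 0 0 0;0 0 0 0 0 0;0 0 0 0 0 0' |grep -E 'pos'
python3 -c "
from look import *
c=snap('side','s16')
S=dict(salt_mid=(.4392,-.3183,.022,.09),mill_mid=(.5272,-.3374,.029,.15),spice_mid=(.5059,.333,.0225,.106),spray_mid=(.4171,.347,.029,.19))
for n,(x,y,r,h) in S.items():
  q=np.array([proj(c,(x+r*np.cos(t),y+r*np.sin(t),z)) for t in np.linspace(0,6.28,60) for z in (.006,.006+h)]);print(n,eyes.spot_in('side',n)[0]['box'],np.r_[q.min(0),q.max(0)].round(1))
k=c['pixels'];a=cv2.resize(k[110:260,190:340,::-1],(400,400),interpolation=cv2.INTER_CUBIC);b=cv2.resize(k[260:380,330:450,::-1],(400,400),interpolation=cv2.INTER_CUBIC);cv2.imwrite('pics/c16.png',np.hstack([a,b]))"
```

```text
position: [0.4177, 0.3468, 0.1517]
finger_gap: 1.003
position: [0.4174, 0.3466, 0.2684]
salt_mid [278.0, 137.7, 291.2, 160.6] [354.3 305.3 380.7 349.3]
mill_mid [385.7, 280.0, 423.1, 332.4] [388.1 271.  429.7 338.4]
spice_mid [247.9, 146.9, 260.5, 177.4] [245.2 145.1 262.1 180.6]
spray_mid [212.1, 131.3, 235.6, 185.1] [209.8 125.4 237.5 188.4]
```

View pics/c16.png

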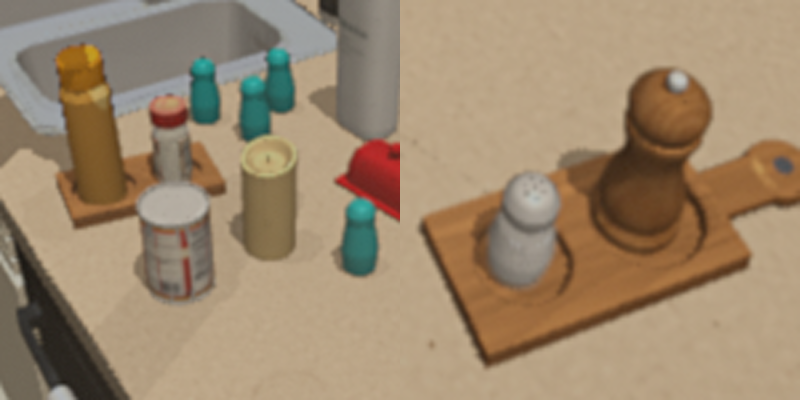

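All four stand upright in their wells. With the clearance at most 9 mm, being on the floor means they are within the 12 mm tolerance, and each floor contact came at the right height. The candle and tin can have not moved, and the gripper is clear.

```bash
python3 -c "
from bench import order;print(order.hand_in())"
```

```text
the job is handed in; nothing more can be done
None
```

The job is handed in, with the verdict not shown: salt shaker and pepper mill stand in the paddle holder, spice jar and spray can in the block holder, taller ones in the wide wells, and the candle and tin can look unmoved in the last picture.

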